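# Check the portion scale with the check weights

## Task

Do the start-of-shift check of the portion scale: turn its knob so that the white pointer is on the green mark, then weigh the check weights that are there one at a time, from the lightest (smallest) to the heaviest, each set down gently, upright and centred in the blue ring on the pan, let go of and left about a second to settle. Stand each weight upright in the middle of the felt disc of its own colour on the wooden board, and when all are back turn the knob on to the red mark. Never drive the pan down to its stop, and leave the tumbler, jar and spoon where they are.

Things in the scene. Friction and masses are not known exactly. Their poses are not given: they have to be found in the camera images.
- scale: white portion scale fixed on the counter, 190 (x) x 300 (y) x 56 mm high; origin under its centre. The sprung pan is at its +y side, the mode knob on its deck at its -y side, the dial strip on its +x face.
- pan_top (a point): centre of the upper face of the round steel pan (160 mm across, 6 mm thick), 96 mm above the counter when empty; it sinks with the load. A blue ring 94 mm across and a blue centre dot are printed on it.
- pan (a joint): how far the sprung pan is pressed down, m: 0 empty, about 0.003 to 0.013 under the weights (about 600 N/m), 0.030 at its bottom stop.
- knob (a joint): mode knob angle, rad, growing clockwise seen from above, 0 to 2.8. At 0 its white pointer points along the scale's -x; at 1.57 along the scale's +y. The green mark (weigh) is at 1.2, the red mark (locked) at 0.3.
- knob_grip (a point): on the vertical knob axis, at gripping height, 93 mm above the counter. The black knob's grip is an upright bar 57 mm long, 14 mm thick, 32 mm tall (its top 7 mm above this point), lying along the pointer, with the white pointer line on one half of its top; turns with the knob.
- weight_board: flat wooden storage board fixed on the counter, 240 x 240 x 12 mm, no rim; four coloured felt discs lie on it in a square; origin under its centre.
- mat: black rubber mat fixed on the counter, 240 x 240 x 3 mm, on which the check weights stand at first; origin under its centre.
- fork_tumbler: steel tumbler full of small forks, 76 mm across, about 125 mm tall, bystander; origin under its centre.
- sauce_jar: white jar with blue cap, 70 mm across, 85 mm tall, bystander; origin under its centre.
- serving_spoon: steel serving spoon, 200 mm long, lying on the counter on the robot's side of the scale, bystander.
- weight_a: 250 g steel check weight: flat steel disc 60 mm across and 12 mm thick, standing up from its middle a neck 14 mm across and 14 mm high, then a green knob head 26 mm across and 16 mm high (total 42 mm); origin at the centre of its underside, z up. May be absent.
- pad_a: green felt disc 88 mm across, 1 mm thick, on top of the wooden board, 100 mm from its neighbours: home of the 250 g weight with the green head (which colour lies at which corner varies); origin at the disc's centre, level with the board's top, 12 mm above the counter; no collision, so a weight stands at this level.
- weight_b: 400 g steel check weight: flat steel disc 66 mm across and 16 mm thick, standing up from its middle a neck 14 mm across and 14 mm high, then a blue knob head 26 mm across and 16 mm high (total 46 mm); origin at the centre of its underside, z up. May be absent.
- pad_b: blue felt disc 88 mm across, 1 mm thick, on top of the wooden board, 100 mm from its neighbours: home of the 400 g weight with the blue head (which colour lies at which corner varies); origin at the disc's centre, level with the board's top, 12 mm above the counter; no collision, so a weight stands at this level.
- weight_c: 600 g steel check weight: flat steel disc 72 mm across and 19 mm thick, standing up from its middle a neck 14 mm across and 14 mm high, then a yellow knob head 26 mm across and 16 mm high (total 49 mm); origin at the centre of its underside, z up. May be absent.
- pad_c: yellow felt disc 88 mm across, 1 mm thick, on top of the wooden board, 100 mm from its neighbours: home of the 600 g weight with the yellow head (which colour lies at which corner varies); origin at the disc's centre, level with the board's top, 12 mm above the counter; no collision, so a weight stands at this level.
- weight_d: 850 g steel check weight: flat steel disc 78 mm across and 23 mm thick, standing up from its middle a neck 14 mm across and 14 mm high, then a red knob head 26 mm across and 16 mm high (total 53 mm); origin at the centre of its underside, z up. May be absent.
- pad_d: red felt disc 88 mm across, 1 mm thick, on top of the wooden board, 100 mm from its neighbours: home of the 850 g weight with the red head (which colour lies at which corner varies); origin at the disc's centre, level with the board's top, 12 mm above the counter; no collision, so a weight stands at this level.
Mind the look-alikes: they are no part of the job. What is shaped like the weight_b but orange is not meant. What is shaped like the weight_c but turquoise is not meant.

How it is judged:
By the outcome, as a careful person would: the job done as asked, in the order asked, and still so for the second after the job is handed in, with the robot touching nothing.
Of weight_a, weight_b, weight_c, weight_d only 2 to 3 are there at a start; the rules pass over those that are not, and their reading is None.
At some moment in a run one of weight_a, weight_b, weight_c, weight_d may be knocked a few centimetres aside while the robot is not near it.
It also fails if it takes over 210 s, if anything falls off the work surface, if the arm or the gripper's body presses on something with over 40 N, if the wrist force passes 120 N, or if a joint passes its speed limit or range.

## Robot

A 7-joint arm with a two-finger parallel gripper is mounted at the origin on the work surface. World frame = base frame: x ahead of the robot, y to its left, z up, the work surface at z = 0. Lengths are in m, angles in rad, forces in N, time in s.
With the tool pointing down it reaches from about 0.425 to 0.875 m from the base axis. Payload 4.7 kg.
Tool frame: the origin (TCP) lies at the very end of the fingers, on their centre line; the grasp point (between the pads) lies 19 mm behind it (arm.hold_point_z is the z of the grasp point in the tool frame, in m); z points along the fingers, y is the line along which they close (so a half turn about z gives the same grasp; the last joint's range is limited). The gripper opens to 87 mm and grips with 3 to 60 N. Pads are 19 mm wide; open, the fingers measure 117 mm over their backs; the gripper's body (75 mm by 190 mm) begins 51 mm behind the grasp point.
Start: joints at [1.306, 0.321, -0.07, 1.45, 0.023, 1.371, -0.057], TCP at [0.179, -0.625, 0.223] pointing down, gripper open.
Joint ranges: [-2.86, 2.86], [-0.3, 2.09], [-1.38, 1.24], [0.06, 2.45], [-1.56, 4.7], [0.09, 2.05], [-2.69, 2.69]. Speed limits (rad/s): [2.57, 2.57, 3.14, 3.14, 3.14, 3.14, 3.14].

## Interface

Orientations are given as a 3x3 rotation matrix whose columns are the frame's x, y, z axes.
In Python, from rig import arm, fingers, kin, grab_frame, camera_model, order gives the robot as it stands. Calls block until the motion is done:
- arm.reach(position, orientation): joint-space move of the TCP to a pose.
- arm.movel(position, rot=None, feed=0.15, threshold=None): straight line of the TCP; rot=None keeps the orientation; feed is the mean speed in m/s. With threshold (N) it stops when the force on the tool has changed by that much, and returns True; else False.
- arm.move_joints(angles): joint-space move.
- fingers.set_gripper(opening, strength=None): finger opening in m; strength is the grip in N (None keeps the last); returns when the fingers have stopped.
- arm.hold(seconds).
- kin.ik(position, orientation): joint angles nearest the present ones, or None.
- arm.get_obs(): the state.
- grab_frame(name): name is "scene" or "top"; returns (picture, depth): 384x512x3 uint8, red, green, blue; 384x512 float32, m along the optical axis (not along the pixel's ray), 0 where there is no reading.
- camera_model(name): a dict with "intrinsics" (3x3 intrinsics, pixels), "T" (4x4, takes a point from camera to world coordinates). Camera axes: x right, y down, z forward; pixel columns grow to the right and rows downward; lengths in m; the calibration is good to about 2 mm. A picture is of the moment at which its call begins. camera_model takes no time and is no camera call.
A pose or a line that the arm cannot do raises arm.MotionError and nothing moves.
- order.job_done(): hands the job in; it is judged then, once.
The state is a dict: "time": time; "q": joint angles; "joint_velocities": joint speeds; "tau": joint torques, N m; "ee_pos": TCP position; "tcp_rot": TCP orientation; "contact_force": force on the tool from outside, world axes, zero at the start; "torque": the same for the moment, N m; "gripper_width": finger opening in m; "grasp_force": force on a finger pad.
Only numpy, scipy, OpenCV 4.12 (cv2) and the standard library are available. Lean on these libraries where they do the work, as an engineer would, in place of code of your own. Each camera call takes 0.05 s, during which the arm holds its last target. There are 200 camera calls.

## Working session

There is one attempt and no reset: what is moved stays moved. The work goes in short steps, each a Python script; the robot and the scene stay as the last script left them, time stands still between calls to the robot, and variables do not carry over. Pictures are saved under pics/ and viewed, at most 14 in all, crops included, and the job is handed in when it is done.

```bash
ls; mkdir -p pics; python3 - <<'E'
from rig import *
import cv2, numpy as np
for n in("scene","top"):
    p,d=grab_frame(n); cv2.imwrite(f"pics/{n}0.png",cv2.resize(p[:,:,::-1],(800,600),interpolation=cv2.INTER_CUBIC)); np.savez(f"pics/{n}0.npz",p=p,d=d)
    m=camera_model(n); print(n,m["intrinsics"],m["T"].round(3),(d==0).mean())
o=arm.get_obs();print(o["time"],o["ee_pos"],o["tcp_rot"].round(3) if hasattr(o["tcp_rot"],"round") else o["tcp_rot"],arm.hold_point_z)
E
```

```text
pics
scene [[401.20530507   0.         255.34185616]
 [  0.         401.20530507 194.23297117]
 [  0.           0.           1.        ]] [[-0.464  0.574 -0.675  1.382]
 [ 0.886  0.297 -0.356  0.455]
 [-0.004 -0.763 -0.647  0.908]
 [ 0.     0.     0.     1.   ]] 0.004145304361979167
top [[383.90601584   0.         254.3110351 ]
 [  0.         383.90601584 192.6749387 ]
 [  0.           0.           1.        ]] [[ 0.027 -0.984  0.177  0.338]
 [-1.    -0.025  0.011 -0.006]
 [-0.006 -0.177 -0.984  1.14 ]
 [ 0.     0.     0.     1.   ]] 0.004109700520833333
0.1 [ 0.17865809 -0.62445268  0.22157026] [[ 0.961  0.275 -0.001]
 [ 0.275 -0.961  0.002]
 [-0.    -0.002 -1.   ]] -0.0187
```

View pics/scene0.png

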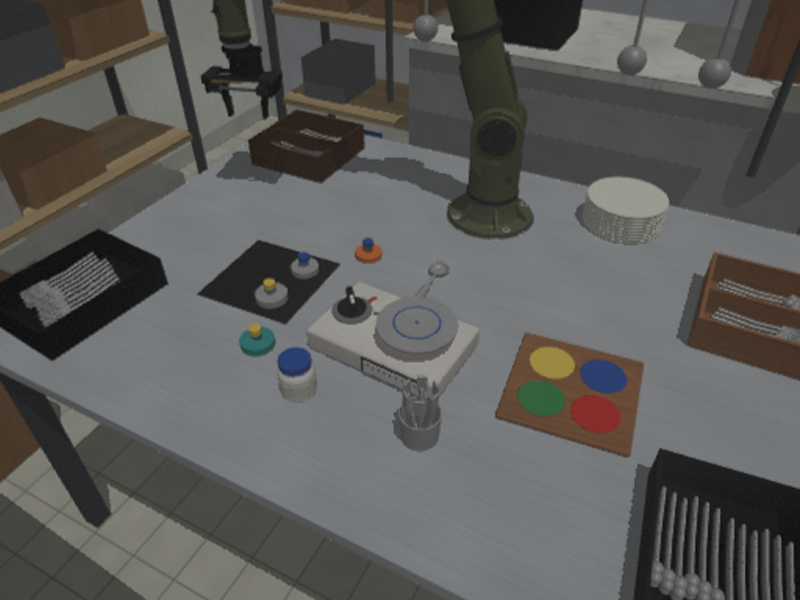

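View pics/top0.png

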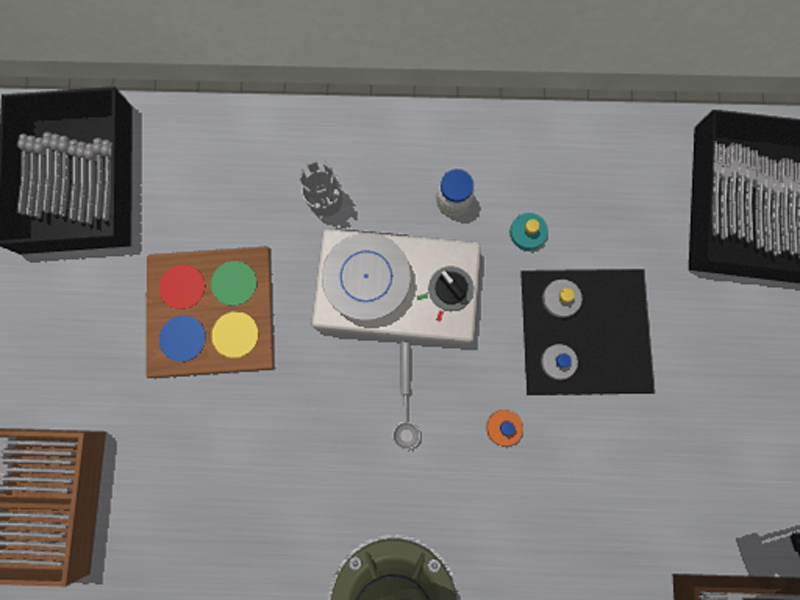

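The top view shows weight_b (blue head, grey disc, ~(562,362)) and weight_c (yellow head, ~(566,297)) on the mat. The decoys are at (529,231) and (505,428). The knob is at (451,288) with its pointer up-left, the pan centre dot at (366,276), and the board's discs at red (182,287), green (234,283), blue (182,338) and yellow (235,334).

```bash
cat > h.py <<'E'
from rig import *
import cv2, numpy as np
def cloud(n):
    p,d=grab_frame(n); m=camera_model(n); K=m["intrinsics"]; T=m["T"]
    v,u=np.mgrid[:384,:512]
    c=np.stack([(u-K[0,2])/K[0,0]*d,(v-K[1,2])/K[1,1]*d,d],-1)
    return p,c@T[:3,:3].T+T[:3,3]
def near(X,c,r): return np.hypot(X[...,0]-c[0],X[...,1]-c[1])<r
def hsvmask(p,h0,h1,s=100,v=40):
    return cv2.inRange(cv2.cvtColor(p,cv2.COLOR_RGB2HSV),(h0,s,v),(h1,255,255))>0
def circ(X,m):
    """min enclosing circle of masked points, and median z"""
    q=X[m]
    (x,y),r=cv2.minEnclosingCircle((q[:,:2]*1000).astype(np.float32))
    return np.array([x/1000,y/1000,np.median(q[:,2])]),r/1000,len(q)
COL={"green":(45,85),"blue":(108,125),"yellow":(20,33),"red":(0,6)}
def blobs(n,zlo,zhi,amin=8):
    p,X=cloud(n); out=[]
    for k,(a,b) in COL.items():
        m=hsvmask(p,a,b)&(X[...,2]>zlo)&(X[...,2]<zhi)&(X[...,0]>.25)&(X[...,0]<.95)&(abs(X[...,1])<.6)
        c,l,s,_=cv2.connectedComponentsWithStats(m.astype(np.uint8))
        for i in range(1,c):
            if s[i,4]>=amin: out.append((k,)+circ(X,l==i))
    return out
E
python3 - <<'E'
from h import *
for n in("scene","top"):
    print(n)
    for b in blobs(n,.005,.07): print(b[0],b[1].round(4),round(b[2],4),b[3])
    p,X=cloud(n)
    # pan, deck, knob
    pan=(X[...,2]>.09)&(X[...,2]<.102)&(X[...,0]>.4)&(X[...,0]<.8)&(X[...,1]>-.06)&(X[...,1]<.2)
    l=cv2.connectedComponentsWithStats(pan.astype(np.uint8)); i=1+np.argmax(l[2][1:,4]); c=circ(X,l[1]==i); print("pan",c)
    kb=(X[...,2]>.085)&(X[...,2]<.11)&(X[...,0]>.4)&(X[...,0]<.8)&(X[...,1]<-.05)&(X[...,1]>-.25)
    print("knobbar",cv2.minAreaRect((X[kb][:,:2]*1000).astype(np.float32)),np.median(X[kb][:,2]),kb.sum())
    dk=(X[...,2]>.050)&(X[...,2]<.060)&(X[...,0]>.4)&(X[...,0]<.8)&(abs(X[...,1])<.3)
    print("deck",cv2.minAreaRect((X[dk][:,:2]*1000).astype(np.float32)))
    c=(slice(150,215),slice(190,320)) if n=="top" else (slice(170,245),slice(190,310))
    cv2.imwrite(f"pics/{n}1.png",cv2.resize(p[c][:,:,::-1],None,fx=6,fy=6,interpolation=cv2.INTER_CUBIC))
E
```

```text
scene
green [0.5686 0.323  0.0145] 0.0426 498
blue [ 0.3134 -0.1944  0.0459] 0.0119 30
blue [ 0.4173 -0.3185  0.049 ] 0.0447 38
blue [0.4589 0.4142 0.0146] 0.0455 464
yellow [ 0.5367 -0.3302  0.0515] 0.0456 48
yellow [ 0.6878 -0.2417  0.0495] 0.015 54
yellow [0.4671 0.3127 0.0146] 0.0472 468
red [ 0.509  -0.0706  0.0584] 0.0108 8
red [0.5583 0.4251 0.0146] 0.0463 603
pan (array([0.57092212, 0.06572535, 0.09790736]), 0.08171576690673828, 1501)
knobbar ((661.2578735351562, -90.65108489990234), (61.33831787109375, 244.792236328125), 86.72844696044922) 0.0876192059854044 289
deck ((625.756591796875, -55.761505126953125), (529.1683959960938, 332.41729736328125), 82.54078674316406)
top
green [0.5691 0.3242 0.0125] 0.0431 609
green [ 0.5419 -0.0368  0.0579] 0.0078 11
blue [0.459  0.4146 0.0127] 0.0444 665
blue [ 0.4346 -0.2978  0.0481] 0.0124 67
blue [ 0.3106 -0.1948  0.0456] 0.0117 62
yellow [ 0.6874 -0.2435  0.0478] 0.0125 64
yellow [ 0.5559 -0.3057  0.0498] 0.0131 74
yellow [0.4699 0.314  0.0127] 0.0447 690
red [0.5598 0.4236 0.0127] 0.0455 667
red [ 0.5094 -0.0703  0.0569] 0.0094 18
pan (array([0.57158484, 0.06400285, 0.09556304]), 0.08010210418701172, 2488)
knobbar ((659.2734375, -90.6501693725586), (57.46013259887695, 243.59188842773438), 86.1706771850586) 0.09209531272067117 213
deck ((614.367431640625, -56.754058837890625), (523.9593505859375, 314.2981262207031), 82.904541015625)
```

View pics/top1.png

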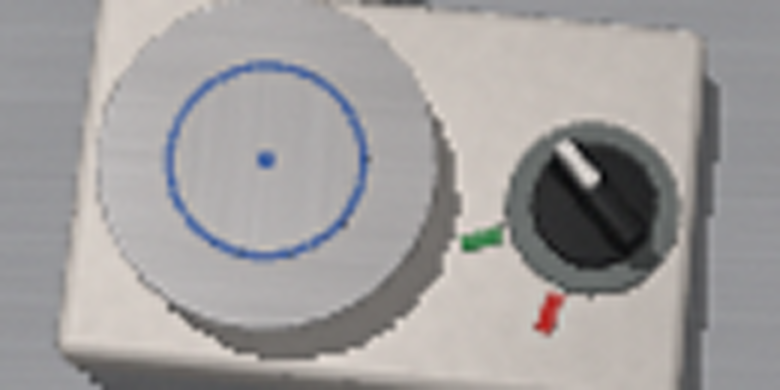

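The crop shows the pan dot at (266,160), the knob's grey ring centred at about (593,209), the green mark at (482,238) and the red at (549,314). The white pointer runs from (562,145) to (598,185).

```bash
cat >> h.py <<'E'
def ray(n,u,v,z):
    m=camera_model(n); K=m["intrinsics"];T=m["T"]
    d=T[:3,:3]@np.array([(u-K[0,2])/K[0,0],(v-K[1,2])/K[1,1],1]); o=T[:3,3]
    return (o+d*(z-o[2])/d[2])[:2]
E
python3 - <<'E'
from h import *
cr=lambda x,y,z: ray("top",190+(x+.5)/6-.5,150+(y+.5)/6-.5,z)
pan=cr(266,160,.096); print("pan",pan)
for z in(.056,.062,.068): print("ring",z,cr(593,209,z))
a,b=cr(562,145,.1),cr(598,185,.1); print("pointer",a,b)
p,X=cloud("top")
for zl in(.092,.096):
    kb=(X[...,2]>zl)&(X[...,2]<.11)&near(X,(.545,-.1),.06)
    kb&=X[...,1]<-.045
    print("bar",zl,cv2.minAreaRect((X[kb][:,:2]*1000).astype(np.float32)),np.median(X[kb][:,2]),kb.sum())
g,r=np.array([.5419,-.0368]),np.array([.5094,-.0703])
for c in(cr(593,209,.06),):
    v=pan-c; yaw=np.arctan2(-v[0],v[1])*1; print("yaw",yaw)
    for q in(g,r,a):
        d=q-c; s=np.array([[np.cos(yaw),np.sin(yaw)],[-np.sin(yaw),np.cos(yaw)]])@d; print(np.arctan2(s[1],-s[0]),np.hypot(*d))
dk=(X[...,2]>.052)&(X[...,2]<.0585)&(X[...,0]>.44)&(X[...,0]<.7)&(X[...,1]>-.16)&(X[...,1]<.17)
rc=cv2.minAreaRect((X[dk][:,:2]*1000).astype(np.float32));print(rc)
for n in("top","scene"):
  p,X=cloud(n)
  for k,w in(("b",(.4346,-.2978)),("c",(.5559,-.3057))):
    z0,z1,r=((.014,.023,.033) if k=="b" else (.016,.026,.036))
    m=(X[...,2]>z0)&(X[...,2]<z1)&near(X,w,.05); c=circ(X,m);print(n,k,"disc",c)
    m=(X[...,2]>z1+.018)&near(X,w,.03); print("  head",circ(X,m), X[m][:,:2].mean(0))
E
```

```text
pan [0.57103592 0.06420217]
ring 0.056 [ 0.55989663 -0.09093754]
ring 0.062 [ 0.55866974 -0.09046579]
ring 0.068 [ 0.55744286 -0.08999405]
pointer [ 0.58074596 -0.07280425] [ 0.5622523  -0.08965559]
bar 0.092 ((560.01513671875, -90.96983337402344), (56.027042388916016, 14.46703815460205), 38.65148162841797) 0.09906365596341304 105
bar 0.096 ((559.5916748046875, -90.44035339355469), (56.027042388916016, 13.111059188842773), 38.65148162841797) 0.09955301747164402 94
yaw -0.07707739905240898
1.1847689954830634 0.0564980353485752
0.31124024089344154 0.05367494649319642
2.376273787632092 0.028053151633213938
((567.4165649414062, 9.049392700195312), (297.0904541015625, 189.1777801513672), 85.87641143798828)
top b disc (array([ 0.43487674, -0.29831616,  0.01841281]), 0.032936920166015626, 322)
  head (array([ 0.43507913, -0.29865808,  0.04828259]), 0.013156605720520019, 67) [ 0.43441031 -0.29817211]
top c disc (array([ 0.55463776, -0.30591235,  0.02126306]), 0.03621128845214844, 368)
  head (array([ 0.55549768, -0.30684326,  0.0509813 ]), 0.013281182289123535, 67) [ 0.55501256 -0.30546414]
scene b disc (array([ 0.43571295, -0.29720285,  0.0199733 ]), 0.03678999710083008, 123)
  head (array([ 0.43866885, -0.29540417,  0.04987742]), 0.013995773315429687, 37) [ 0.43969731 -0.29414772]
scene c disc (array([ 0.55685022, -0.30451004,  0.02296319]), 0.038734256744384764, 190)
  head (array([ 0.55724182, -0.30223877,  0.05222606]), 0.014716980934143066, 42) [ 0.55902738 -0.30211044]
```

```bash
cat >> h.py <<'E'
PAN=np.array([.5713,.0641]); KN=np.array([.5598,-.0907]); YAW=-.0745
HP=-arm.hold_point_z
def down(phi):
    y=np.array([np.cos(phi),np.sin(phi),0]); z=np.array([0,0,-1.]); return np.column_stack([np.cross(y,z),y,z])
def kphi(a,flip): return np.pi-a+YAW+np.pi/2+np.pi*flip
def turn(a0,a1,flip):
    """grip the knob bar at angle a0 and turn it to a1"""
    g=lambda z:[KN[0],KN[1],z]
    fingers.set_gripper(.045)
    arm.reach(g(.2),down(kphi(a0,flip)))
    arm.movel(g(.13),feed=.1); print("hit",arm.movel(g(.0935-HP),feed=.05,threshold=10))
    fingers.set_gripper(.0,strength=25); o=arm.get_obs(); print("w",o["gripper_width"],o["contact_force"])
    for a in np.linspace(a0,a1,8)[1:]: arm.movel(g(.0935-HP),rot=down(kphi(a,flip)),feed=.03)
    o=arm.get_obs(); print("torque",o["torque"],o["contact_force"])
    fingers.set_gripper(.045); arm.movel(g(.2),feed=.15)
E
python3 - <<'E'
from h import *
for f in(0,1,-1):
    for a in(2.39,1.2,.3):
        q=kin.ik([*KN,.0745],down(kphi(a,f))); print(f,a,None if q is None else np.round(q,2))
for f in np.arange(-2,4)*np.pi/4:
    for P in([.435,-.298,.022],[.571,.064,.12],[.459,.4145,.04],[.469,.314,.04]):
        q=kin.ik(P,down(f)); print(round(f,2),None if q is None else np.round(q,2)[[0,4,5,6]],end=" ")
    print()
E
```

```text
0 2.39 [ 1.05  0.55 -1.18  1.8   0.55  1.17  1.95]
0 1.2 [-0.76  0.44  1.07  1.86 -0.44  1.1  -2.37]
0 0.3 [ 0.64  0.33 -0.61  1.81  0.21  1.07 -1.99]
1 2.39 [ 0.68  0.34 -0.66  1.81  0.23  1.07 -0.96]
1 1.2 [ 0.72  0.35 -0.71  1.81  0.26  1.08  0.21]
1 0.3 [ 0.77  0.36 -0.77  1.81  0.28  1.08  1.09]
-1 2.39 [ 0.68  0.34 -0.66  1.81  0.23  1.07 -0.96]
-1 1.2 [ 0.72  0.35 -0.71  1.81  0.26  1.08  0.21]
-1 0.3 [ 0.77  0.36 -0.77  1.81  0.28  1.08  1.09]
-1.57 [ 0.85  0.11  0.93 -1.11] -1.57 [ 0.64  0.34  1.19 -1.98] -1.57 [-0.87 -0.05  1.01 -2.31] -1.57 [-0.74 -0.04  0.97 -2.17] 
-0.79 [ 0.92  0.14  0.93 -0.35] -0.79 [ 0.7   0.39  1.2  -1.24] -0.79 [-0.42  0.21  1.04 -1.72] -0.79 [ 0.14  0.43  1.05 -1.75] 
0.0 [0.99 0.17 0.94 0.41] 0.0 [ 0.69  0.38  1.2  -0.45] 0.0 [ 0.08  0.73  1.22 -1.28] 0.0 [ 0.08  0.38  1.04 -0.93] 
0.79 [1.02 0.19 0.94 1.19] 0.79 [0.69 0.38 1.2  0.34] 0.79 [ 0.08  0.73  1.22 -0.5 ] 0.79 [ 0.09  0.39  1.04 -0.15] 
1.57 [1.08 0.22 0.94 1.95] 1.57 [0.7  0.39 1.2  1.12] 1.57 [0.08 0.73 1.22 0.29] 1.57 [0.09 0.39 1.04 0.64] 
2.36 [1.53 0.59 1.06 2.46] 2.36 [0.78 0.48 1.24 1.84] 2.36 [0.08 0.73 1.22 1.07] 2.36 [0.3  0.63 1.13 1.25]
```

Flip=1 is good for the knob, and phi≈0.8 suits all the weight poses.

```bash
python3 - <<'E'
from h import *
turn(2.39,1.2,1)
arm.reach([.45,-.25,.28],down(.8))
p,X=cloud("top"); c=(slice(150,215),slice(240,320))
cv2.imwrite("pics/k1.png",cv2.resize(p[c][:,:,::-1],None,fx=8,fy=8,interpolation=cv2.INTER_CUBIC))
kb=(X[...,2]>.096)&(X[...,2]<.11)&near(X,KN,.04)
print(cv2.minAreaRect((X[kb][:,:2]*1000).astype(np.float32)),kb.sum(), "want deg",np.degrees(np.pi-1.2+YAW)); print(arm.get_obs()["time"])
E
```

```text
hit False
w 0.013677414178274738 [ 0.86509679 -1.21049377 -0.01911776]
torque [-0.79475366 -1.66917534  0.02075426] [ 7.77024218 -2.98739866 -6.19898603]
((560.1629028320312, -90.073486328125), (14.165681838989258, 55.291969299316406), 18.654296875) 92 want deg 106.97652901057658
11.5
```

View pics/k1.png

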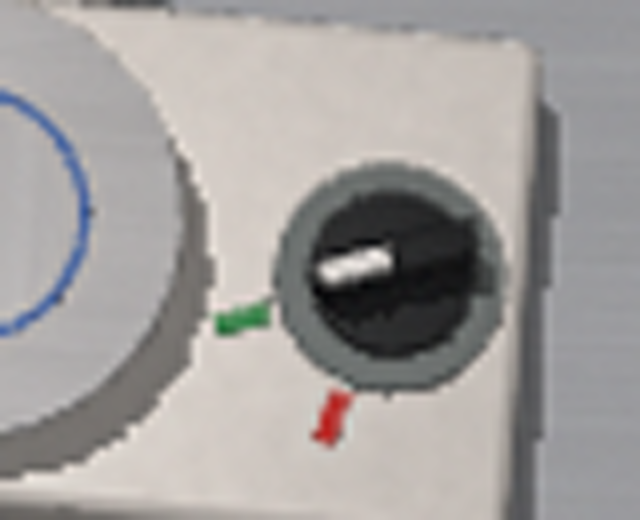

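The pointer runs from (318,273) to (390,258), lined up with the green mark at (243,318); the estimated angle is about 1.17–1.2. Now weight_b.

```bash
cat >> h.py <<'E'
HEAD={"blue":(.046,.4,.033),"yellow":(.049,.6,.036)}   # total height, mass, disc radius
def find(col,c,r=.12):
    """head of the weight of that colour nearest c in the top view -> centre x,y and top z"""
    b=[x for x in blobs("top",.03,.2,25) if x[0]==col and .009<x[2]<.018 and np.hypot(*(x[1][:2]-c))<r]
    return min(b,key=lambda x:np.hypot(*(x[1][:2]-c)))[1] if b else None
def grasp(xy,zbase,col,phi=.8):
    z=zbase+HEAD[col][0]-.008-HP+.001
    fingers.set_gripper(.05); arm.reach([*xy,z+.12],down(phi)); arm.movel([*xy,z+.04],feed=.2)
    print("hit",arm.movel([*xy,z],feed=.06,threshold=8))
    fingers.set_gripper(0,strength=35); o=arm.get_obs(); print("w",o["gripper_width"],"gf",o["grasp_force"],"F",o["contact_force"],o["ee_pos"])
    arm.movel([*xy,.24],feed=.12); o=arm.get_obs(); print("lifted F",o["contact_force"],"w",o["gripper_width"])
def place(xy,zsurf,col,pan,phi=.8):
    h,m,_=HEAD[col]; z=zsurf+h-.008-HP+.001; mg=9.81*m
    arm.reach([*xy,.24],down(phi)); arm.movel([*xy,z+.015],feed=.15); arm.hold(.3)
    F0=arm.get_obs()["contact_force"]
    low=z-(mg/600+.003 if pan else .004)
    hit=arm.movel([*xy,low],feed=.012,threshold=.85*mg); o=arm.get_obs()
    print("hit",hit,"dz",o["ee_pos"][2]-z,"dF",np.round(np.array(o["contact_force"])-F0,2))
    fingers.set_gripper(.05); arm.movel([*xy,z+.06],feed=.06)
    print("t",arm.get_obs()["time"])
E
python3 - <<'E'
from h import *
f=find("blue",np.array([.4349,-.2983])); print(f)
arm.reach([.5,-.05,.3],down(.8)); f=find("blue",np.array([.4349,-.2983])); print(f)
g=find("yellow",np.array([.555,-.306])); print(g)
if f is not None and abs(f[2]-.048)<.004: grasp(f[:2],.003,"blue"); print(arm.get_obs()["time"])
E
```

```text
[ 0.43416669 -0.29785284  0.04802287]
[ 0.43456161 -0.29763     0.04823855]
[ 0.5563526  -0.3056857   0.05017242]
hit True
w 0.0006816041293565867 gf 0.0 F [ 0.07645328 -0.1285006  -0.55527153] [ 0.43513973 -0.29839114  0.04828177]
lifted F [-0.51147213 -0.57390906 -0.30002855] w 0.0002808463845900579
17.8167
```

```bash
python3 - <<'E'
from h import *
arm.reach([.5,-.05,.3],down(.8)); fingers.set_gripper(.05); print(arm.get_obs()["gripper_width"])
f=find("blue",np.array([.4349,-.2983])); print(f)
p,X=cloud("top"); c=(slice(140,290),slice(300,430))
cv2.imwrite("pics/w1.png",cv2.resize(p[c][:,:,::-1],None,fx=4,fy=4,interpolation=cv2.INTER_CUBIC))
E
```

```text
0.049981235148672164
[ 0.44911472 -0.27128049  0.04812395]
```

View pics/w1.png

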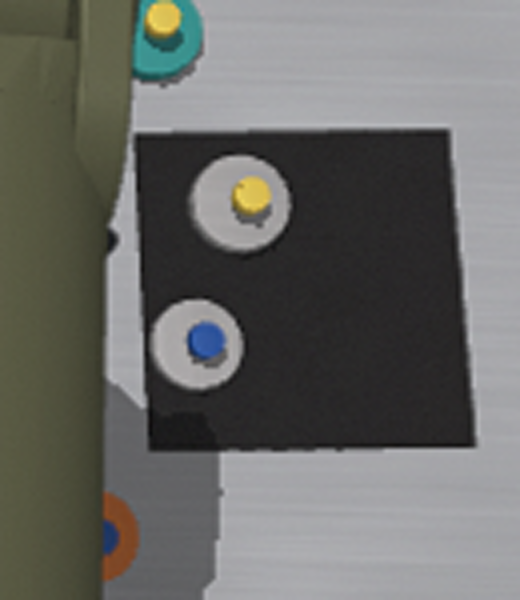

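The blue weight still stands upright at crop (206,341), but was displaced about 3 cm from where it was measured (the announced knock, most likely). My finger then met its head. I'll re-measure and retry.

```bash
python3 - <<'E'
from h import *
f=find("blue",np.array([.449,-.271])); print(f)
grasp(f[:2],.003,"blue"); o=arm.get_obs(); print(o["time"])
if o["gripper_width"]>.02:
    place(PAN,.096,"blue",True)
    arm.reach([.45,-.22,.3],down(.8))
    p,X=cloud("top"); print(find("blue",PAN))
    z=(X[...,2]>.09)&(X[...,2]<.115)&near(X,PAN,.085); 
    d=(X[...,2]>.1)&(X[...,2]<.112)&near(X,PAN,.05); print(circ(X,d), "pan z",np.median(X[z&~near(X,PAN,.05)][:,2]))
    print(find("yellow",np.array([.555,-.306])))
    c=(slice(140,225),slice(190,320)); cv2.imwrite("pics/p1.png",cv2.resize(p[c][:,:,::-1],None,fx=5,fy=5,interpolation=cv2.INTER_CUBIC))
    print(arm.get_obs()["time"])
E
```

```text
[ 0.44961719 -0.27154117  0.04765563]
hit False
w 0.02509880573809399 gf 34.999824268743396 F [-0.58648549  0.2546351   0.77672396] [ 0.44977746 -0.27158155  0.02344325]
lifted F [-0.37422887  0.08461715 -3.64016046] w 0.025128826360296213
25.2333
hit True dz -0.0036673294355468455 dF [3.09 1.03 3.49]
t 31.1167
[0.57061261 0.06224081 0.136033  ]
(array([0.57129565, 0.06275505, 0.10639627]), 0.03298192977905273, 356) pan z 0.0914837590269042
None
32.525
```

View pics/p1.png

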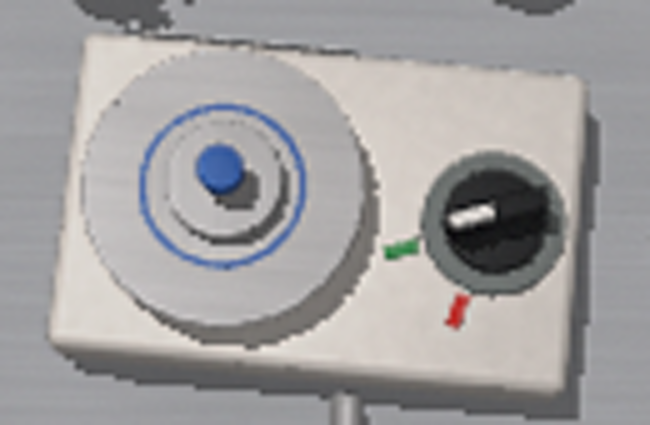

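Weight_b stands upright in the blue ring: head (220,168), disc centred within 1–2 mm. The pan has sunk about 5–6 mm. Next I'll take it home to the blue disc.

```bash
python3 - <<'E'
from h import *
grasp(np.array([.571,.0626]),.090,"blue"); o=arm.get_obs()
if o["gripper_width"]>.02:
    place(np.array([.459,.4144]),.012,"blue",False)
    arm.movel([.459,.4144,.24],feed=.2); arm.reach([.58,.1,.3],down(.8))
    p,X=cloud("top"); d=(X[...,2]>.022)&(X[...,2]<.034)&near(X,(.459,.4144),.05); print(circ(X,d)); print(find("blue",np.array([.459,.4144])),find("yellow",np.array([.555,-.306])))
    cv2.imwrite("pics/b1.png",cv2.resize(p[:,:,::-1],(800,600),interpolation=cv2.INTER_CUBIC))
    print(arm.get_obs()["time"])
E
```

```text
hit False
w 0.024791852621682396 gf 35.00017203390598 F [0.59165783 0.85865903 0.24782476] [0.57132704 0.06282962 0.11049739]
lifted F [-0.55027585  0.60322987 -3.6371031 ] w 0.024946314447255494
hit True dz -0.0009846680148560341 dF [ 0.03  0.53 11.06]
t 43.3917
(array([0.45825769, 0.4129642 , 0.02776278]), 0.03346232604980469, 325)
[0.45782977 0.41293338 0.05776876] [ 0.55574634 -0.3062175   0.05082958]
45.725
```

View pics/b1.png

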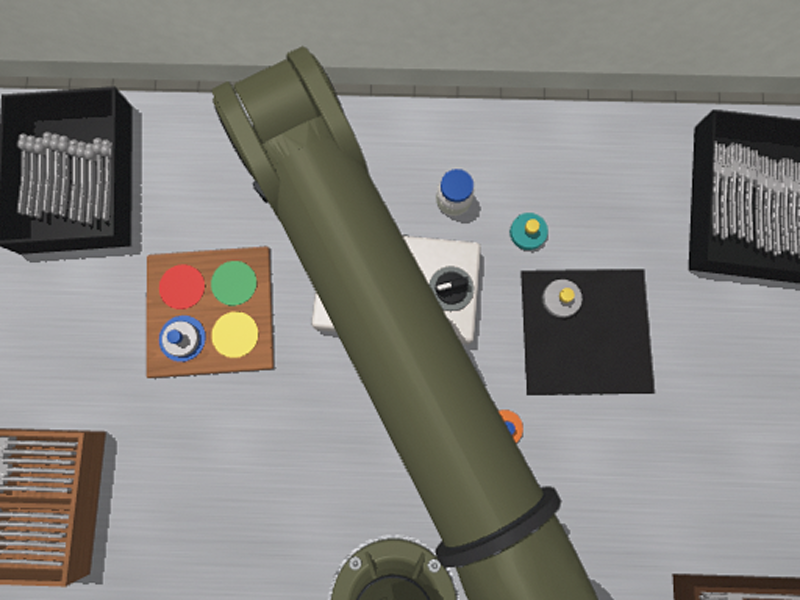

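Weight_b stands centred on the blue disc (180,338), and the yellow weight is still on the mat at (566,297). Now weight_c.

```bash
python3 - <<'E'
from h import *
arm.reach([.5,-.05,.3],down(.8)); f=find("yellow",np.array([.555,-.306]),.06); print(f)
grasp(np.array([f[0]-.0005,f[1]]),.003,"yellow"); o=arm.get_obs()
if o["gripper_width"]>.02:
    place(PAN+[0,.001],.096,"yellow",True)
    arm.reach([.45,-.22,.3],down(.8))
    p,X=cloud("top"); print(find("yellow",PAN),find("blue",np.array([.459,.4144])))
    d=(X[...,2]>.099)&(X[...,2]<.112)&near(X,PAN,.05); z=(X[...,2]>.075)&(X[...,2]<.1)&near(X,PAN,.075)&~near(X,PAN,.05); print(circ(X,d), "pan z",np.median(X[z][:,2]))
    c=(slice(140,225),slice(190,320)); cv2.imwrite("pics/p2.png",cv2.resize(p[c][:,:,::-1],None,fx=5,fy=5,interpolation=cv2.INTER_CUBIC))
    print(arm.get_obs()["time"])
E
```

```text
[ 0.55594678 -0.30562924  0.05068412]
hit False
w 0.02500381026491521 gf 35.000158958137035 F [0.4824652  0.01160682 0.41153424] [ 0.55571695 -0.30549561  0.02648923]
lifted F [-0.31124528  0.0744349  -5.26136782] w 0.024651385629911347
hit True dz -0.0062201345851400774 dF [2.13 0.66 4.23]
t 57.8833
[0.57041443 0.06381747 0.13544085] [0.45825534 0.41170258 0.05643871]
(array([0.57102405, 0.06345159, 0.10559529]), 0.03611307525634765, 441) pan z 0.0869013014620521
59.2917
```

View pics/p2.png

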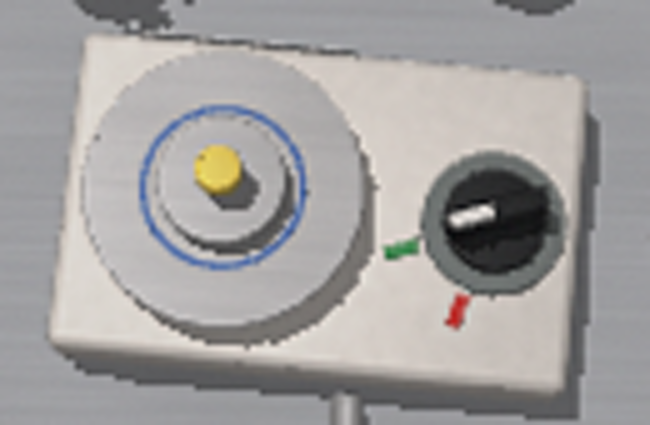

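Weight_c is upright and centred in the ring, with its head at (218,168). Next I'll return it and then turn the knob to red.

```bash
python3 - <<'E'
from h import *
grasp(np.array([.5708,.0636]),.0865,"yellow"); o=arm.get_obs()
if o["gripper_width"]>.02:
    t=np.array([.4687,.3140]); place(t,.012,"yellow",False)
    arm.movel([*t,.24],feed=.2); arm.reach([*KN,.3],down(.8))
    p,X=cloud("top"); d=(X[...,2]>.024)&(X[...,2]<.037)&near(X,t,.05); print(circ(X,d)); print(find("blue",np.array([.459,.4144])),find("yellow",t))
    turn(1.19,.3,1)
    arm.reach([.45,-.25,.28],down(.8))
    p,X=cloud("top"); kb=(X[...,2]>.096)&(X[...,2]<.11)&near(X,KN,.04)
    print(cv2.minAreaRect((X[kb][:,:2]*1000).astype(np.float32)),"want deg",np.degrees(np.pi-.3+YAW))
    c=(slice(140,250),slice(85,325)); cv2.imwrite("pics/f1.png",cv2.resize(p[c][:,:,::-1],None,fx=3.3,fy=3.3,interpolation=cv2.INTER_CUBIC))
    print(find("blue",np.array([.459,.4144])),find("yellow",t),arm.get_obs()["time"])
E
```

```text
hit False
w 0.025169170919292095 gf 35.0000190641731 F [1.72086669 1.4262142  0.08233346] [0.5713088  0.06403283 0.11009363]
lifted F [ 0.10101318 -0.52783738 -6.43440697] w 0.024510995121762767
hit True dz -0.0008890368148087441 dF [ 0.42  0.22 12.13]
t 69.8
(array([0.4678053 , 0.31243365, 0.03048149]), 0.036336669921875, 400)
[0.45778845 0.4126188  0.05727591] [0.46513818 0.3157796  0.06059618]
hit False
w 0.013792750606406702 [ 5.6456177   1.27506279 -3.26072488]
torque [ 0.29359848 -1.25552017  0.04278387] [ 5.21866005  1.26885458 -3.29423972]
((560.0428466796875, -90.45858764648438), (13.846522331237793, 57.09437942504883), 68.51028442382812) want deg 158.54273057235068
[0.45705511 0.41252066 0.05758422] [0.46572    0.3147948  0.05984038] 80.8083
```

View pics/f1.png

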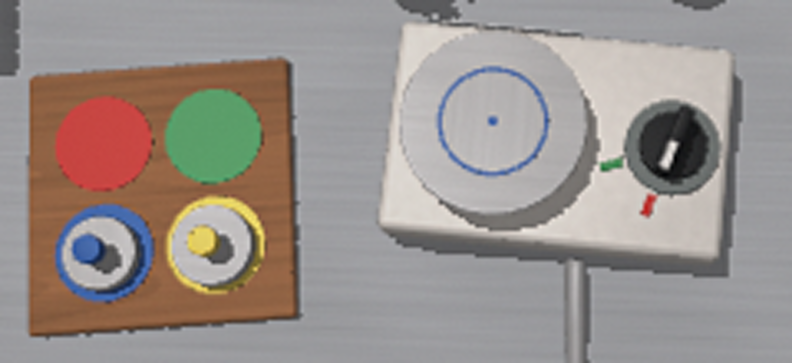

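Both weights stand centred on their own discs, (90,250) and (203,242). The pan is empty and the pointer at (668,155) is lined up with the red mark at (648,205), measured within 0.1°.

```bash
python3 -c "
from rig import *
print(order.job_done())"
```

```text
the job is handed in; nothing more can be done
None
```

I handed the job in at about 81 s: the two weights present, 400 g (blue) then 600 g (yellow), were each weighed centred on the pan and now stand on their own discs. The knob went to green first and to red at the end. On the first try for the blue weight my finger touched its head, because it had moved about 3 cm since I measured it; it stayed upright and the second grasp held.

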